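# Cup onto the drying block

## Robot

A 6-joint arm with a two-finger parallel gripper is mounted at the origin on the work surface; the furniture and walls round the work are solid. World frame = base frame: x ahead of the robot, y to its left, z up, the work surface at z = 0. Lengths are in m, angles in rad, forces in N, time in s.
With the tool pointing down it reaches from about 0.275 to 0.75 m from the base axis. Payload 10.2 kg.
Tool frame: the origin (TCP) lies midway between the tips of the shut fingers; the grasp point (between the pads) lies 19 mm behind it (grip_point_offset is the distance from the TCP to the grasp point, in m); z points along the fingers, y is the line along which they close (so a half turn about z gives the same grasp; the last joint's range is limited). The gripper opens to 85 mm and grips with 20 to 120 N. Pads are 22 mm wide; open, the fingers measure 114 mm over their backs; the gripper's body (76 mm by 85 mm) begins 54 mm behind the grasp point. The pads swing forward as they close: fully open they stand 13 mm farther back than shut.
Start: joints at [-1.475, 0.313, 1.498, -0, 1.331, -0.223], TCP at [0.165, -0.499, 0.231] pointing down, gripper open.
Joint ranges: [-2.94, 2.94], [-0.97, 2.17], [0.19, 2.56], [-1.23, 4.37], [0.02, 3.11], [-2.88, 2.88]. Speed limits (rad/s): [2.39, 2.39, 3.01, 3.14, 3.14, 3.14].

## Interface

Orientations are given as [roll, pitch, yaw] about the fixed x, y, z axes, in that order (R = Rz(yaw) Ry(pitch) Rx(roll)).
In Python, from rig import * gives the robot as it stands. The module is installed in compiled form; this text tells all that it offers.
- The arm moves only by the tool jog_arm, never from a script. Its argument "moves" is a list of rows, each an object of numbers: "dx", "dy", "dz": the shift along the tool's x, y, z in m; "rx", "ry", "rz": the turn, a rotation vector about the tool's x, y, z in rad; "jaw": the gripper command: -1 is shut, 1 is fully open, values between are in proportion. In form: [{"dx": .., "dy": .., "dz": .., "rx": .., "ry": .., "rz": .., "jaw": ..}, ...]. A call has 1 to 5 rows; each row is the pose to reach, as a shift and turn from the pose commanded when the call began, along the tool's axes at that moment; what a row does not reach only later rows make up. A row lasts 1/8 s, in which the tool goes at most 62.5 mm and 10.7 degrees, less where a joint would pass 70% of its speed; a pose out of reach is approached as far as the arm can. A call with a gripper value outside its range is refused whole. The fingers move at their own pace and stop on an object; "force" is the grip in N (left out, the last holds). Time passes only in rows, so rows that repeat a pose let the fingers close. It gives the time, the measured TCP pose, the force, the opening and the grip force at its end, in the units of the state.
- get_obs(): the state, without advancing time (a new reading comes with each control period).
- read_camera(name): name is "scene" or "side" or "wrist"; returns (picture, depth): 480x640x3 uint8, red, green, blue; 480x640 float32, m along the optical axis (not along the pixel's ray), 0 where there is no reading.
- calibration(name): a dict with "K" (3x3 intrinsics, pixels), "R" (3x3) and "t" (3): a world point X has camera coordinates R X + t; the wrist camera has in their place "hand_eye" (4x4, takes a point from camera to tool coordinates, whose origin is the TCP and whose axes are the flange's). Camera axes: x right, y down, z forward; pixel columns grow to the right and rows downward; lengths in m; the calibration is good to about 2 mm. A picture is of the moment at which its call begins: read the wrist's pose just before it. calibration takes no time and is no camera call.
- finish_job(): hands the job in; it is judged then, once.
The state is a dict: "time": time; "joints": joint angles; "dq": joint speeds; "joint_efforts": joint torques, N m; "tool_pos": TCP position; "ee_rot": TCP orientation; "wrist_force": force on the tool from outside, world axes, zero at the start; "torque": the same for the moment, N m; "gripper_width": opening from 0.0 (shut) to 1.0 (fully open); "grasp_force": force on a finger pad.
Only numpy, scipy, OpenCV 4.12 (cv2) and the standard library are available. Lean on these libraries where they do the work, as an engineer would, in place of code of your own. Each camera call takes 0.05 s, during which the arm holds its last target. There are 200 camera calls.

## Task

Push the standing plaster block over onto its plain back so that its round hollow faces up. Then take just the top cup off the nested stack, without pulling the next cup up with it or shifting the stack, and set it down gently, upright, in the hollow of the block. Leave the other things on the bench where they are.

Things in the scene. Friction and masses are not known exactly. Their poses are not given: they have to be found in the camera images.
- block_center (a point): centre of the plaster block, 150 x 110 x 45 mm, 0.6 kg. At first it stands on a long edge, 110 mm high. x: normal of the big faces, from the hollow's face to the plain back (level at first; straight down once the hollow is up); y: along the 150 mm. Pushed along +x near the top of the hollow's face it tips onto its back; the centre then lies 22.5 mm up, about 78 mm on along the push
- hollow (a point): centre of the floor of the round hollow in the middle of the block's one big face: 62 mm across, 5 mm deep; the hollow opens toward the block's -x. Same axes as the block. Once the block lies on its back this point is 40 mm above the bench
- cup_top_center (a point): centre, half-way up (40 mm above its underside, 40 mm below its rim), of the top cup: spun steel cup with thick base, tapering: rim 64 mm across, foot 40 mm across, 80 mm high; nests 16 mm above the cup below it, so only the uppermost 16 mm of each cup's wall shows above the rim of the next; 0.11 kg. At the start its rim is 112 mm above the bench; its axis is z
- cup_top: the same top cup; origin at the centre of its underside, z up
- cup_middle: the next cup in the stack, alike; origin at the centre of its underside, 16 mm above the bench; its rim is 96 mm above the bench
- cup_bottom: the lowest cup of the stack, alike; origin at the centre of its underside, on the bench. A wooden drawer cabinet, well taller than the stack, stands behind it: its front begins about x = 0.54 m, from y = -0.05 m to the left, so keep hand and arm short of it when moving sideways
- white_cup: bystander: straight white cup, 72 mm across, 98 mm high; origin under its centre
- stone_pot: bystander: small round grey-brown pot, 64 mm across, 59 mm high; origin under its centre
- tape_roll: bystander: roll of tape lying flat, 104 mm across, 25 mm high; origin under its centre
- glaze_pot_0: bystander: squat glaze pot with a white lid, 53 mm across, 61 mm high; origin under its centre
Not all that is in view belongs to the job. What is shaped like the cup_top but blue is not meant.

How it is judged:
On the way, in this order (a step that is already met when the one before it is completed fails the run):
1. the block lies on its back, hollow up (angle between block_center's own x axis and vertical above 3.05 rad and height (world z) of block_center below 0.035 m), for 0.2 s.
2. the top cup alone is lifted clear of the stack (height (world z) of cup_top above 0.1 m and height (world z) of cup_middle below 0.026 m), for 0.1 s.
At the end, for the whole second after the job is handed in: The block lies on its plain back with the hollow up (within 5 degrees); the top cup stands upright (within 5 degrees) and still with its foot in the hollow (within 16 mm of its middle); the other two cups still stand nested within 20 mm of where they were (angle between block_center's own x axis and vertical above 3.05 rad and height (world z) of block_center below 0.03 m and horizontal distance between cup_top and hollow below 0.016 m and distance between cup_top and hollow below 0.017 m and angle between each of cup_top, cup_middle's own z axis and vertical below 0.08 rad and linear speed of cup_top below 0.02 m/s and distance of each of cup_middle, cup_bottom from where it was at the start of the episode below 0.02 m); the robot touches nothing.
It fails at once if the next cup is pulled up (more than 10 mm) with the top one (height (world z) of cup_middle above 0.026 m).
It fails at once if the rest of the stack is shifted more than 30 mm (distance of cup_bottom from where it was at the start of the episode above 0.03 m).
It fails at once if the cup is dropped or slammed (over 0.5 m/s) into the hollow (distance between cup_top and hollow below 0.03 m and linear speed of cup_top above 0.5 m/s).
It fails at once if a bystander is moved more than 30 mm (distance of any of white_cup, stone_pot, tape_roll, glaze_pot_0 from where it was at the start of the episode above 0.03 m).
It also fails if it takes over 54 s, if anything falls off the work surface, if the arm or the gripper's body presses on something with over 40 N, if the wrist force passes 120 N, or if a joint passes its speed limit or range.

## Working session

There is one attempt and no reset: what is moved stays moved. The work goes in short steps, Python scripts to look and compute and a tool call to move; the robot and the scene stay as the last step left them, time stands still between calls to the robot, and variables do not carry over. Pictures are saved under pics/ and viewed, at most 10 in all, crops included, and the job is handed in when it is done.

Besides the shell and the picture viewer there is one more tool, called as name(argument=value, ...), one argument or row to a line, values as JSON. jog_arm: Moves the arm, as the interface text tells. Its arguments: {"type":"object","properties":{"moves":{"type":"array","items":{"type":"object","properties":{"dx":{"type":"number"},"dy":{"type":"number"},"dz":{"type":"number"},"rx":{"type":"number"},"ry":{"type":"number"},"rz":{"type":"number"},"jaw":{"type":"number"}}}},"force":{"type":"number"}},"required":["moves"]}

```bash
mkdir -p pics; cat > h.py <<'E'
from rig import *
import numpy as np, cv2
def cloud(name):
    p,d=read_camera(name); c=calibration(name); K=np.array(c["K"])
    v,u=np.mgrid[:480,:640]
    P=np.stack([(u-K[0,2])/K[0,0]*d,(v-K[1,2])/K[1,1]*d,d],-1)
    W=(P-np.array(c["t"]))@np.array(c["R"])
    W[d==0]=np.nan
    return p,W
def save(n,p): cv2.imwrite("pics/"+n,p[...,::-1])
E
python3 - <<'E'
from h import *
for n in ("scene","side"):
    p,W=cloud(n); save(n+".png",p); np.save(n+".npy",W)
o=get_obs(); print(o)
E
```

```text
{'time': 0.1, 'joints': array([-1.47536491e+00,  3.13382486e-01,  1.49835849e+00, -8.56832868e-06,
        1.33102319e+00, -2.23387905e-01]), 'dq': array([ 0.00046695, -0.00170188, -0.00189035,  0.00349636,  0.00037989,
        0.0008051 ]), 'joint_efforts': array([ 3.97136318e-03, -4.12894714e+01, -2.60140765e+01, -3.29221996e-05,
        3.05175097e-03, -2.43072361e-05]), 'tool_pos': array([ 0.16452834, -0.49830542,  0.23079921]), 'ee_rot': array([-3.14044840e+00, -2.51416911e-04,  3.18821217e-01]), 'wrist_force': array([ 0.06103267,  0.8413465 , -0.23252458]), 'torque': array([-0.01746676,  0.03720474, -0.03008429]), 'grasp_force': 0.0, 'gripper_width': 1.0005667699211211}
```

View pics/scene.png

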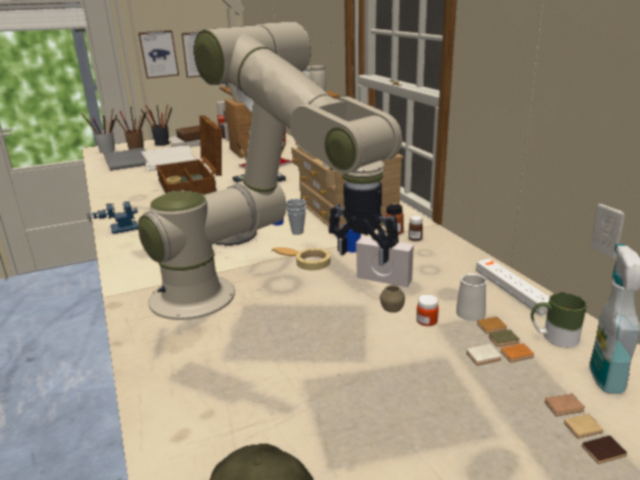

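View pics/side.png

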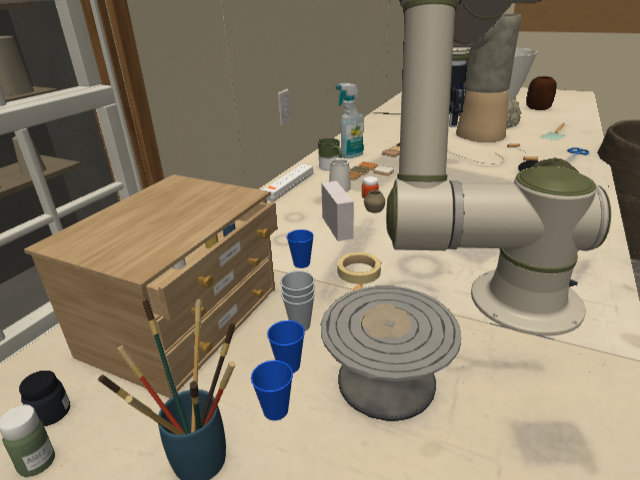

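The scene view shows the block at (385,262) with its hollow facing the camera, and the steel stack at (297,215), partly hidden by the arm. The side view shows the grey nested stack at (298,295), with blue cups at (300,247), (286,345) and (272,388). The grey stack is the one meant, because it is steel and nested. Next I'll measure the positions and enlarge a crop.

```bash
python3 - <<'E'
from h import *
np.set_printoptions(precision=4,suppress=True)
S=np.load("side.npy"); C=np.load("scene.npy")
p=cv2.imread("pics/side.png")
cv2.imwrite("pics/crop.png",np.hstack([cv2.resize(p[215:375,250:390],None,fx=2.8,fy=2.8,interpolation=cv2.INTER_CUBIC),cv2.resize(cv2.imread("pics/scene.png")[190:350,300:425],(350,448),interpolation=cv2.INTER_CUBIC)]))
def box(W,u0,u1,v0,v1,zlo,zhi,n):
    P=W[v0:v1,u0:u1].reshape(-1,3);P=P[(P[:,2]>zlo)&(P[:,2]<zhi)]
    print(n,len(P),np.percentile(P,[2,50,98],axis=0).ravel() if len(P) else ''); return P
# stack rim: circle fit
def circ(P):
    A=np.c_[2*P[:,:2],np.ones(len(P))];s=np.linalg.lstsq(A,(P[:,:2]**2).sum(1),rcond=None)[0]
    return s[:2],np.sqrt(s[2]+s[:2]@s[:2])
P=box(S,275,320,265,330,.02,.2,"stack side");Q=P[P[:,2]>.107];print(circ(Q),len(Q),P[:,2].max())
P=box(C,285,308,195,240,.02,.2,"stack scene");
b=box(S,318,356,178,242,.01,.2,"block side")
t=b[b[:,2]>.105]; print("top",len(t),cv2.minAreaRect(t[:,:2].astype(np.float32)))
b=box(C,355,415,235,290,.02,.13,"block scene")
f=b[(b[:,2]<.1)&(b[:,2]>.02)]; c=f.mean(0);print(c,np.linalg.svd(f-c,full_matrices=0)[2])
t=b[b[:,2]>.107]; print("top",len(t),cv2.minAreaRect(t[:,:2].astype(np.float32)))
for n,a in dict(white=(458,488,275,320),stone=(380,405,286,312),glaze=(416,440,296,326),tape=(296,331,246,270)).items(): box(C,*a,.012,.15,n)
for n,a in dict(bluenear=(286,316,230,268),blue2=(268,306,320,372),blue3=(250,295,360,420),wheel=(322,462,288,365)).items(): box(S,*a,.012,.25,n)
E
```

```text
stack side 1722 [0.432  0.1232 0.0272 0.4592 0.1743 0.0814 0.4897 0.2437 0.1122]
(array([0.4617, 0.1531]), np.float64(0.03065142729306428)) 192 0.11382863811862648
stack scene 579 [0.4256 0.1138 0.0229 0.451  0.1363 0.0782 0.6149 0.3104 0.115 ]
block side 1582 [ 0.4    -0.5302  0.0129  0.4465 -0.2334  0.0715  0.5027 -0.197   0.1112]
top 431 ((0.45332106947898865, -0.2741652727127075), (0.04758472368121147, 0.15577153861522675), 27.013916015625)
block scene 1836 [ 0.3701 -0.3841  0.022   0.439  -0.2951  0.0656  0.5023 -0.1072  0.1109]
[ 0.4352 -0.288   0.0574] [[-0.0765  0.997  -0.0152]
 [ 0.9961  0.0757 -0.0451]
 [-0.0439 -0.0186 -0.9989]]
top 266 ((0.44924700260162354, -0.2745323181152344), (0.05407661199569702, 0.15163300931453705), 25.849889755249023)
white 1107 [ 0.4484 -0.5815  0.0146  0.4632 -0.5593  0.0644  0.5127 -0.5192  0.0971]
stone 509 [ 0.3241 -0.4306  0.0142  0.3412 -0.4134  0.0405  0.3779 -0.3766  0.0581]
glaze 532 [ 0.3503 -0.523   0.013   0.3643 -0.5078  0.0437  0.3938 -0.4795  0.0622]
tape 389 [ 0.3144 -0.111   0.0125  0.3596 -0.0645  0.0217  0.4111 -0.014   0.0268]
bluenear 724 [ 0.4814 -0.1034  0.0148  0.5078 -0.0571  0.0604  0.5376 -0.0432  0.0802]
blue2 1614 [0.4286 0.1748 0.0203 0.4551 0.2762 0.0629 0.4856 0.3396 0.0806]
blue3 1872 [0.4257 0.2858 0.0154 0.454  0.3568 0.0566 0.4829 0.3932 0.0805]
wheel 9292 [0.1823 0.1861 0.1255 0.2807 0.2872 0.1276 0.3786 0.3614 0.1312]
```

View pics/crop.png

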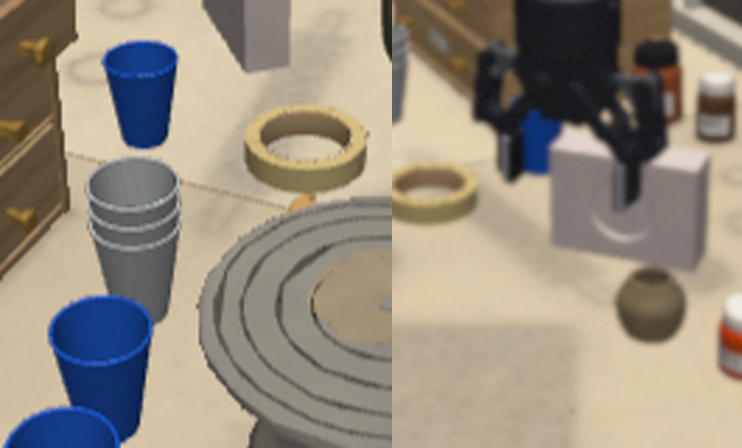

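The left crop shows the grey nested stack with three rims at about (133,180). The blue cups at (140,70) and (100,330) are the decoys. The right crop shows the block with its hollow at (620,205), facing the camera. That makes the push direction about (0.895, 0.446), yaw 0.463. The measured heights agree: block top 0.111, top rim 0.112.

I'll go to the pre-push pose (0.385, -0.307), yaw 0.463.

jog_arm(
  moves=[
    {"dx": 0.055, "dy": -0.023, "jaw": -1},
    {"dx": 0.11, "dy": -0.046, "rz": -0.07, "jaw": -1},
    {"dx": 0.165, "dy": -0.069, "rz": -0.144, "jaw": -1},
    {"dx": 0.22, "dy": -0.092, "rz": -0.144, "jaw": -1},
    {"dx": 0.269, "dy": -0.113, "rz": -0.144, "jaw": -1},
  ],
)

```text
$.moves[0]: bad value
```

```bash
cat >> h.py <<'E'
from scipy.spatial.transform import Rotation as Ro
def go(pos,yaw,roll=np.pi,pitch=0.):
    o=get_obs(); R=Ro.from_euler('xyz',o["ee_rot"]); T=Ro.from_euler('xyz',[roll,pitch,yaw])
    print("d",np.round(R.inv().apply(np.array(pos)-o["tool_pos"]),4),"r",np.round((R.inv()*T).as_rotvec(),3),"at",np.round(o["tool_pos"],4),np.round(o["ee_rot"],3),"t",round(o["time"],2))
E
python3 - <<'E'
from h import *
p,W=cloud("scene"); save("s2.png",p)
b=W[225:295,345:425].reshape(-1,3); b=b[(b[:,0]>.38)&(b[:,0]<.53)&(b[:,1]>-.36)&(b[:,1]<-.18)]
t=b[(b[:,2]>.107)&(b[:,2]<.115)]; print(len(t),cv2.minAreaRect(t[:,:2].astype(np.float32)))
f=b[(b[:,2]<.1)&(b[:,2]>.088)]; x=f[:,:2]@[.895,.446]; print("face n-coord",np.median(x), np.array([.451,-.274])@[.895,.446]-.0225)
go((.385,-.307,.098),.463)
E
```

```text
264 ((0.4482787847518921, -0.2751690745353699), (0.05553831532597542, 0.15216322243213654), 25.67335319519043)
face n-coord 0.2594035409244323 0.258941
d [ 0.2693 -0.1125  0.133 ] r [-0.001 -0.    -0.144] at [ 0.1645 -0.4983  0.2309] [-3.141 -0.     0.319] t 0.15
```

jog_arm(
  moves=[
    {"dx": 0.055, "dy": -0.023, "dz": 0, "rx": 0, "ry": 0, "rz": 0, "jaw": -1},
    {"dx": 0.11, "dy": -0.046, "dz": 0, "rx": 0, "ry": 0, "rz": -0.07, "jaw": -1},
    {"dx": 0.165, "dy": -0.069, "dz": 0, "rx": 0, "ry": 0, "rz": -0.144, "jaw": -1},
    {"dx": 0.22, "dy": -0.092, "dz": 0, "rx": 0, "ry": 0, "rz": -0.144, "jaw": -1},
    {"dx": 0.269, "dy": -0.113, "dz": 0, "rx": 0, "ry": 0, "rz": -0.144, "jaw": -1},
  ],
)

```text
time: 0.78
tool_pos: [0.3858, -0.3053, 0.2312]
ee_rot: [-3.142, -0.0, 0.463]
wrist_force: [0.1, -0.6, -0.3]
gripper_width: -0.001
grasp_force: 0.0
```

```bash
python3 -c "
from h import *
go((.385,-.307,.098),.463)"
```

```text
d [-0.0015  0.0012  0.1332] r [-0. -0.  0.] at [ 0.3858 -0.3053  0.2312] [-3.142 -0.     0.463] t 0.78
```

jog_arm(
  moves=[
    {"dx": 0, "dy": 0, "dz": 0.05, "rx": 0, "ry": 0, "rz": 0, "jaw": -1},
    {"dx": 0, "dy": 0, "dz": 0.1, "rx": 0, "ry": 0, "rz": 0, "jaw": -1},
    {"dx": 0, "dy": 0, "dz": 0.134, "rx": 0, "ry": 0, "rz": 0, "jaw": -1},
    {"dx": 0.015, "dy": 0, "dz": 0.134, "rx": 0, "ry": 0, "rz": 0, "jaw": -1},
    {"dx": 0.03, "dy": 0, "dz": 0.134, "rx": 0, "ry": 0, "rz": 0, "jaw": -1},
  ],
)

```text
time: 1.4
tool_pos: [0.413, -0.2936, 0.0988]
ee_rot: [3.139, -0.001, 0.463]
wrist_force: [-0.8, 0.6, 0.3]
gripper_width: 0.001
grasp_force: 0.0
```

jog_arm(
  moves=[
    {"dx": 0.012, "dy": 0, "dz": 0, "rx": 0, "ry": 0, "rz": 0, "jaw": -1},
    {"dx": 0.024, "dy": 0, "dz": 0, "rx": 0, "ry": 0, "rz": 0, "jaw": -1},
    {"dx": 0.034, "dy": 0, "dz": 0, "rx": 0, "ry": 0, "rz": 0, "jaw": -1},
    {"dx": 0.042, "dy": 0, "dz": 0, "rx": 0, "ry": 0, "rz": 0, "jaw": -1},
    {"dx": 0.05, "dy": 0, "dz": 0, "rx": 0, "ry": 0, "rz": 0, "jaw": -1},
  ],
)

```text
time: 2.02
tool_pos: [0.4566, -0.2709, 0.0972]
ee_rot: [-3.141, -0.0, 0.463]
wrist_force: [0.0, -0.8, 0.1]
gripper_width: 0.001
grasp_force: 0.0
```

```bash
cat > blk.py <<'E'
from h import *
p,W=cloud("scene"); save("blk.png",p)
b=W.reshape(-1,3); b=b[(b[:,0]>.36)&(b[:,0]<.62)&(b[:,1]>-.4)&(b[:,1]<-.11)&(b[:,2]>.02)&(b[:,2]<.13)]
print("z pct",np.percentile(b[:,2],[5,50,80,95]))
t=b[(b[:,2]>.042)&(b[:,2]<.049)]; print(len(t),cv2.minAreaRect(t[:,:2].astype(np.float32)),t.mean(0))
E
python3 blk.py
```

```text
z pct [0.02490124 0.06703834 0.09917119 0.11490735]
171 ((0.4098546802997589, -0.31789785623550415), (0.15919798612594604, 0.15665894746780396), 42.75798034667969) [ 0.44370939 -0.29287906  0.04562747]
```

jog_arm(
  moves=[
    {"dx": 0.008, "dy": 0, "dz": 0, "rx": 0, "ry": 0, "rz": 0, "jaw": -1},
    {"dx": 0.016, "dy": 0, "dz": 0, "rx": 0, "ry": 0, "rz": 0, "jaw": -1},
    {"dx": 0.024, "dy": 0, "dz": 0, "rx": 0, "ry": 0, "rz": 0, "jaw": -1},
    {"dx": 0.032, "dy": 0, "dz": 0, "rx": 0, "ry": 0, "rz": 0, "jaw": -1},
    {"dx": 0.032, "dy": 0, "dz": 0, "rx": 0, "ry": 0, "rz": 0, "jaw": -1},
  ],
)

```text
time: 2.7
tool_pos: [0.4852, -0.2566, 0.0972]
ee_rot: [-3.142, 0.0, 0.463]
wrist_force: [-0.4, 0.7, -0.1]
gripper_width: 0.0
grasp_force: 0.0
```

```bash
python3 blk.py
```

```text
z pct [0.02406551 0.04289357 0.04543193 0.10757173]
714 ((0.45635294914245605, -0.2711389660835266), (0.2655909061431885, 0.15238282084465027), 26.47667121887207) [ 0.51726922 -0.24443696  0.04450361]
```

The block is down. I'll raise, open the jaws and move across toward the stack.

jog_arm(
  moves=[
    {"dx": -0.01, "dy": 0, "dz": -0.05, "rx": 0, "ry": 0, "rz": 0, "jaw": 1},
    {"dx": -0.03, "dy": 0, "dz": -0.1, "rx": 0, "ry": 0, "rz": 0, "jaw": 1},
    {"dx": -0.06, "dy": 0, "dz": -0.14, "rx": 0, "ry": 0, "rz": 0, "jaw": 1},
    {"dx": -0.06, "dy": -0.05, "dz": -0.15, "rx": 0, "ry": 0, "rz": 0, "jaw": 1},
    {"dx": -0.04, "dy": -0.1, "dz": -0.15, "rx": 0, "ry": 0, "rz": 0, "jaw": 1},
  ],
)

```text
time: 3.38
tool_pos: [0.4033, -0.185, 0.2481]
ee_rot: [3.14, -0.001, 0.46]
wrist_force: [0.5, -0.2, 0.3]
gripper_width: 1.0
grasp_force: 0.0
```

```bash
python3 - <<'E'
from h import *
c=calibration("wrist"); print(np.round(c["hand_eye"],3),np.round(c["K"],0)); go((.445,.14,.235),.463)
E
```

```text
[[ 0.    -0.946 -0.325  0.083]
 [ 1.    -0.     0.    -0.   ]
 [-0.    -0.325  0.946 -0.143]
 [ 0.     0.     0.     1.   ]] [[343.   0. 318.]
 [  0. 343. 239.]
 [  0.   0.   1.]]
d [ 0.1816 -0.2728  0.0128] r [ 0.002 -0.001 -0.003] at [ 0.4033 -0.185   0.2481] [ 3.14e+00 -1.00e-03  4.60e-01] t 3.38
```

The wrist camera sits on the tool's +x side, toward the cabinet, so I'll turn the tool to about yaw 2.6 here, before crossing.

jog_arm(
  moves=[
    {"dx": 0, "dy": 0, "dz": 0, "rx": 0, "ry": 0, "rz": -0.18, "jaw": 1},
    {"dx": 0, "dy": 0, "dz": 0, "rx": 0, "ry": 0, "rz": -0.36, "jaw": 1},
    {"dx": 0, "dy": 0, "dz": 0, "rx": 0, "ry": 0, "rz": -0.54, "jaw": 1},
    {"dx": 0, "dy": 0, "dz": 0, "rx": 0, "ry": 0, "rz": -0.72, "jaw": 1},
    {"dx": 0, "dy": 0, "dz": 0, "rx": 0, "ry": 0, "rz": -0.9, "jaw": 1},
  ],
)

```text
time: 4.0
tool_pos: [0.4041, -0.1854, 0.2473]
ee_rot: [-3.142, 0.0, 1.368]
wrist_force: [-0.4, 0.0, 0.4]
gripper_width: 1.004
grasp_force: 0.0
```

jog_arm(
  moves=[
    {"dx": 0, "dy": 0, "dz": 0, "rx": 0, "ry": 0, "rz": -0.18, "jaw": 1},
    {"dx": 0, "dy": 0, "dz": 0, "rx": 0, "ry": 0, "rz": -0.36, "jaw": 1},
    {"dx": 0, "dy": 0, "dz": 0, "rx": 0, "ry": 0, "rz": -0.54, "jaw": 1},
    {"dx": 0, "dy": 0, "dz": 0, "rx": 0, "ry": 0, "rz": -0.72, "jaw": 1},
    {"dx": 0, "dy": 0, "dz": 0, "rx": 0, "ry": 0, "rz": -0.9, "jaw": 1},
  ],
)

```text
time: 4.62
tool_pos: [0.4041, -0.1854, 0.2473]
ee_rot: [-3.141, -0.0, 2.268]
wrist_force: [0.1, 0.2, -0.1]
gripper_width: 0.997
grasp_force: 0.0
```

```bash
python3 - <<'E'
from h import *
go((.44,.08,.25),2.6)
p,W=cloud("scene"); save("s3.png",p)
b=W.reshape(-1,3); b=b[(b[:,0]>.40)&(b[:,0]<.62)&(b[:,1]>-.36)&(b[:,1]<-.11)]
t=b[(b[:,2]>.042)&(b[:,2]<.049)]; print(len(t),cv2.minAreaRect(t[:,:2].astype(np.float32)),t.mean(0))
E
```

```text
d [ 0.1804  0.198  -0.0027] r [-0.    -0.    -0.332] at [ 0.4041 -0.1854  0.2473] [-3.141 -0.     2.268] t 4.62
694 ((0.5217792987823486, -0.23904675245285034), (0.1164294183254242, 0.15154948830604553), 26.076038360595703) [ 0.52073058 -0.24201037  0.04443938]
```

View pics/s3.png

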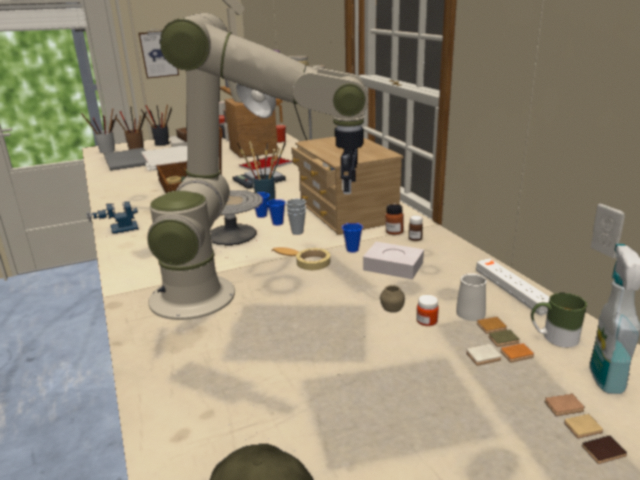

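The block lies at (393,258) with its hollow up, centred at about (0.522, -0.239). The stack at (297,215) is untouched. Next I'll cross to the stack.

jog_arm(
  moves=[
    {"dx": 0.036, "dy": 0.04, "dz": 0, "rx": 0, "ry": 0, "rz": -0.11, "jaw": 1},
    {"dx": 0.072, "dy": 0.08, "dz": 0, "rx": 0, "ry": 0, "rz": -0.22, "jaw": 1},
    {"dx": 0.108, "dy": 0.12, "dz": 0, "rx": 0, "ry": 0, "rz": -0.33, "jaw": 1},
    {"dx": 0.144, "dy": 0.16, "dz": 0, "rx": 0, "ry": 0, "rz": -0.33, "jaw": 1},
    {"dx": 0.18, "dy": 0.198, "dz": 0, "rx": 0, "ry": 0, "rz": -0.33, "jaw": 1},
  ],
)

```text
time: 5.3
tool_pos: [0.4419, 0.0812, 0.2474]
ee_rot: [3.141, 0.0, 2.59]
wrist_force: [0.7, 0.1, -0.3]
gripper_width: 0.999
grasp_force: 0.0
```

```bash
cat >> h.py <<'E'
def wcloud():
    o=get_obs(); p,d=read_camera("wrist"); c=calibration("wrist"); K=np.array(c["K"]); H=np.array(c["hand_eye"])
    v,u=np.mgrid[:480,:640]
    P=np.stack([(u-K[0,2])/K[0,0]*d,(v-K[1,2])/K[1,1]*d,d],-1)
    T=P@H[:3,:3].T+H[:3,3]
    W=T@Ro.from_euler('xyz',o["ee_rot"]).as_matrix().T+o["tool_pos"]
    W[d==0]=np.nan; return p,W,T
def circ(P):
    from scipy.optimize import least_squares
    f=lambda s:np.hypot(P[:,0]-s[0],P[:,1]-s[1])-s[2]
    return least_squares(f,[*P[:,:2].mean(0),.032],loss='soft_l1',f_scale=.001).x
E
python3 - <<'E'
from h import *
p,W,T=wcloud(); save("w1.png",p)
b=W.reshape(-1,3)
for z0,z1 in((.108,.115),(.110,.114)):
  t=b[(b[:,2]>z0)&(b[:,2]<z1)&(np.hypot(b[:,0]-.4617,b[:,1]-.153)<.045)]; print(len(t),circ(t), t.mean(0))
p,S=cloud("side");b=S.reshape(-1,3)
t=b[(b[:,2]>.109)&(b[:,2]<.115)&(np.hypot(b[:,0]-.4617,b[:,1]-.153)<.045)]; print("side",len(t),circ(t))
go((.4617,.153,.15),2.6)
E
```

```text
989 [0.46044175 0.15187563 0.03047849] [0.46330451 0.15377664 0.11200208]
820 [0.46061748 0.15188294 0.03063232] [0.46078    0.15314523 0.11242419]
side 139 [0.46179756 0.15332193 0.03084882]
d [0.0191 0.07   0.0974] r [ 0.001 -0.    -0.005] at [0.4416 0.0832 0.2473] [ 3.141 -0.     2.595] t 5.4
```

View pics/w1.png

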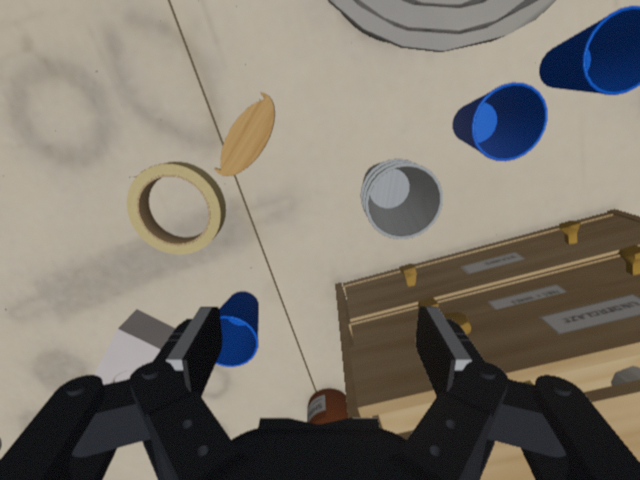

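The wrist view shows the stack at (400,197), clear of the blue cup at (510,120) and the cabinet front. I'll move above it with the jaw part closed and measure how high the tips sit at that opening.

jog_arm(
  moves=[
    {"dx": 0.009, "dy": 0.035, "dz": 0.02, "rx": 0, "ry": 0, "rz": 0, "jaw": 0.6},
    {"dx": 0.018, "dy": 0.07, "dz": 0.04, "rx": 0, "ry": 0, "rz": 0, "jaw": 0.6},
    {"dx": 0.018, "dy": 0.07, "dz": 0.06, "rx": 0, "ry": 0, "rz": 0, "jaw": 0.6},
    {"dx": 0.018, "dy": 0.07, "dz": 0.06, "rx": 0, "ry": 0, "rz": 0, "jaw": 0.6},
  ],
)

```text
time: 5.9
tool_pos: [0.4625, 0.1481, 0.1863]
ee_rot: [-3.14, -0.002, 2.591]
wrist_force: [1.0, -0.6, 0.6]
gripper_width: 0.798
grasp_force: 0.0
```

```bash
python3 - <<'E'
from h import *
p,W,T=wcloud(); save("w2.png",p)
b=W.reshape(-1,3)
t=b[(b[:,2]>.109)&(b[:,2]<.115)&(np.hypot(b[:,0]-.461,b[:,1]-.1525)<.042)]; print(len(t),circ(t)); 
q=T.reshape(-1,3); q=q[(abs(q[:,0])<.02)&(abs(q[:,1])<.075)&(q[:,2]>-.06)&(q[:,2]<.01)]
for s in(1,-1):
  k=q[s*q[:,1]>.01]; print(s,len(k),np.percentile(k,[0.5,2,50,98,99.5],axis=0).round(4).tolist())
go((.461,.1525,.15),2.6); print(get_obs()["gripper_width"])
E
```

```text
1340 [0.46056981 0.15235306 0.03051429]
1 5128 [[-0.0103, 0.0329, -0.0599], [-0.0087, 0.0337, -0.0598], [0.0093, 0.0387, -0.0449], [0.0139, 0.062, -0.012], [0.0143, 0.0646, -0.0089]]
-1 5094 [[-0.0103, -0.065, -0.0599], [-0.0087, -0.0617, -0.0598], [0.0094, -0.039, -0.0448], [0.0139, -0.034, -0.012], [0.0144, -0.0329, -0.0092]]
d [0.0041 0.0027 0.0374] r [-0.001 -0.    -0.009] at [0.4631 0.1481 0.1874] [-3.141 -0.     2.591] t 5.95
0.7981666250710431
```

View pics/w2.png

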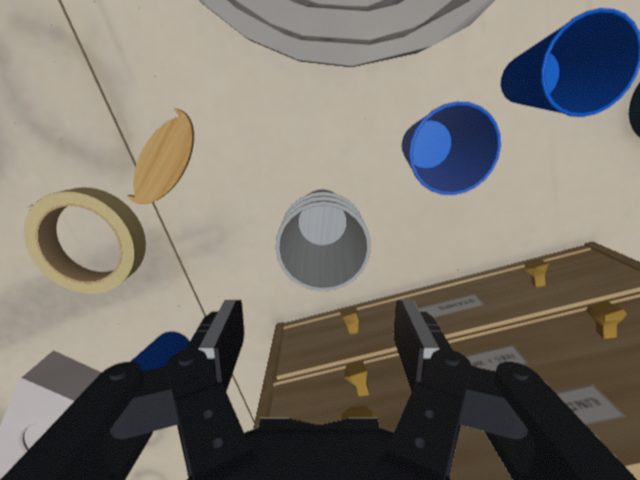

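The tips sit about 9 mm behind the TCP at this opening, so TCP z = 0.093 keeps them above the middle rim at 0.096. I'll descend with the jaws open.

jog_arm(
  moves=[
    {"dx": 0.004, "dy": 0.003, "dz": 0.0, "rx": 0, "ry": 0, "rz": 0, "jaw": 1},
    {"dx": 0.004, "dy": 0.003, "dz": 0.02, "rx": 0, "ry": 0, "rz": 0, "jaw": 1},
    {"dx": 0.004, "dy": 0.003, "dz": 0.045, "rx": 0, "ry": 0, "rz": 0, "jaw": 1},
    {"dx": 0.004, "dy": 0.003, "dz": 0.045, "rx": 0, "ry": 0, "rz": 0, "jaw": 1},
  ],
)

```text
time: 6.45
tool_pos: [0.4607, 0.1532, 0.142]
ee_rot: [-3.141, -0.001, 2.592]
wrist_force: [-0.4, -0.3, 0.8]
gripper_width: 0.997
grasp_force: 0.0
```

```bash
python3 - <<'E'
from h import *
p,W,T=wcloud()
b=W.reshape(-1,3)
t=b[(b[:,2]>.109)&(b[:,2]<.115)&(np.hypot(b[:,0]-.461,b[:,1]-.1525)<.036)]; print(len(t),circ(t)) 
go((.461,.1525,.093),2.6); print(get_obs()["gripper_width"])
E
```

```text
1997 [0.460558   0.1524273  0.03049078]
d [-0.     -0.0009  0.05  ] r [ 0.     0.    -0.008] at [0.4614 0.1533 0.143 ] [3.141 0.    2.592] t 6.5
0.99936376312886
```

jog_arm(
  moves=[
    {"dx": 0, "dy": -0.001, "dz": 0.02, "rx": 0, "ry": 0, "rz": 0, "jaw": 1},
    {"dx": 0, "dy": -0.001, "dz": 0.035, "rx": 0, "ry": 0, "rz": 0, "jaw": 1},
    {"dx": 0, "dy": -0.001, "dz": 0.045, "rx": 0, "ry": 0, "rz": 0, "jaw": 1},
    {"dx": 0, "dy": -0.001, "dz": 0.05, "rx": 0, "ry": 0, "rz": 0, "jaw": 1},
    {"dx": 0, "dy": -0.001, "dz": 0.05, "rx": 0, "ry": 0, "rz": 0, "jaw": 1},
  ],
)

```text
time: 7.12
tool_pos: [0.4608, 0.1525, 0.0924]
ee_rot: [3.142, 0.0, 2.593]
wrist_force: [0.6, 0.3, 0.0]
gripper_width: 1.003
grasp_force: 0.0
```

jog_arm(
  moves=[
    {"dx": 0, "dy": 0, "dz": 0, "rx": 0, "ry": 0, "rz": 0, "jaw": 0.7},
    {"dx": 0, "dy": 0, "dz": 0, "rx": 0, "ry": 0, "rz": 0, "jaw": 0.55},
    {"dx": 0, "dy": 0, "dz": 0, "rx": 0, "ry": 0, "rz": 0, "jaw": 0.4},
    {"dx": 0, "dy": 0, "dz": 0, "rx": 0, "ry": 0, "rz": 0, "jaw": 0.3},
    {"dx": 0, "dy": 0, "dz": 0, "rx": 0, "ry": 0, "rz": 0, "jaw": 0.2},
  ],
  force=30,
)

```text
time: 7.75
tool_pos: [0.4611, 0.1524, 0.0932]
ee_rot: [3.141, 0.001, 2.593]
wrist_force: [-1.8, -0.8, 7.4]
gripper_width: 0.712
grasp_force: 31.1
```

```bash
python3 - <<'E'
from h import *
p,W=cloud("side"); P=p[240:360,240:360]; save("g.png",cv2.resize(P,None,fx=4,fy=4,interpolation=cv2.INTER_CUBIC))
go((.461,.1525,.093),2.6); o=get_obs();print(o["gripper_width"],o["grasp_force"],o["wrist_force"])
E
```

```text
d [ 0.0002 -0.      0.0003] r [ 0.001  0.001 -0.007] at [0.4612 0.1524 0.0933] [3.141e+00 1.000e-03 2.593e+00] t 7.8
0.7117309279255397 31.115494159748778 [-2.45575578 -1.55709827  7.83521779]
```

View pics/g.png

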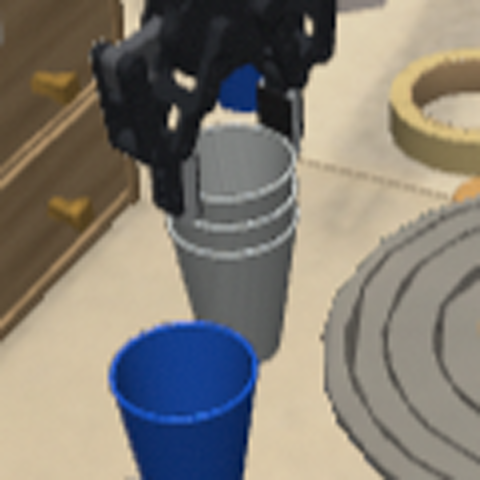

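The side crop shows the left finger at (180,190) on the top cup's wall, with the lower two rims visible. I'll lift 6 mm and check whether the middle cup follows.

jog_arm(
  moves=[
    {"dx": 0, "dy": 0, "dz": -0.003, "rx": 0, "ry": 0, "rz": 0, "jaw": 0.2},
    {"dx": 0, "dy": 0, "dz": -0.006, "rx": 0, "ry": 0, "rz": 0, "jaw": 0.2},
    {"dx": 0, "dy": 0, "dz": -0.007, "rx": 0, "ry": 0, "rz": 0, "jaw": 0.2},
  ],
)

```text
time: 8.18
tool_pos: [0.4608, 0.1525, 0.0994]
ee_rot: [3.141, 0.0, 2.593]
wrist_force: [-0.5, 0.3, -0.9]
gripper_width: 0.715
grasp_force: 32.7
```

```bash
python3 - <<'E'
from h import *
p,W=cloud("side"); P=p[260:340,265:330]; g=cv2.imread("pics/side.png")[260:340,265:330,::-1]
save("g2.png",cv2.resize(np.hstack([g,P]),None,fx=6,fy=6,interpolation=cv2.INTER_CUBIC))
o=get_obs();print(o["tool_pos"],o["gripper_width"],o["grasp_force"],o["wrist_force"])
E
```

```text
[0.4607841  0.15254687 0.09946022] 0.7175183355857583 32.702637969050556 [-0.06057118 -0.07828601 -0.73229445]
```

View pics/g2.png

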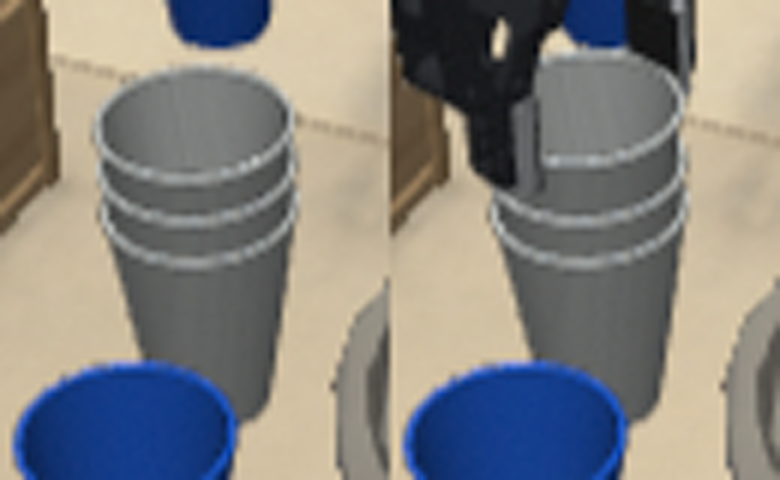

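The top rim has risen (front edge from y = 180 to 160), while the middle and bottom rims are still at 218 and 262. The weight on the wrist fits a single cup, so I'll lift on.

jog_arm(
  moves=[
    {"dx": 0, "dy": 0, "dz": -0.015, "rx": 0, "ry": 0, "rz": 0, "jaw": 0.2},
    {"dx": 0, "dy": 0, "dz": -0.035, "rx": 0, "ry": 0, "rz": 0, "jaw": 0.2},
    {"dx": 0, "dy": 0, "dz": -0.06, "rx": 0, "ry": 0, "rz": 0, "jaw": 0.2},
    {"dx": 0, "dy": 0, "dz": -0.09, "rx": 0, "ry": 0, "rz": 0, "jaw": 0.2},
    {"dx": 0, "dy": 0, "dz": -0.125, "rx": 0, "ry": 0, "rz": 0, "jaw": 0.2},
  ],
)

```text
time: 8.85
tool_pos: [0.4605, 0.1525, 0.226]
ee_rot: [3.142, -0.0, 2.593]
wrist_force: [-0.1, -0.3, -1.6]
gripper_width: 0.712
grasp_force: 33.0
```

```bash
python3 - <<'E'
from h import *
p,W=cloud("side"); b=W.reshape(-1,3); b=b[np.hypot(b[:,0]-.461,b[:,1]-.1525)<.04]
for z0,z1 in((.08,.105),(.105,.14),(.14,.26)):
  t=b[(b[:,2]>z0)&(b[:,2]<z1)]; print(len(t),t[:,2].min() if len(t) else 0,t[:,2].max() if len(t) else 0)
t=b[(b[:,2]>.092)&(b[:,2]<.1)]; print(circ(t))
go((.42,0,.23),2.6);go((.522,-.239,.2),2.6); o=get_obs();print(o["gripper_width"],o["grasp_force"],o["wrist_force"])
E
```

```text
485 0.0800079442811851 0.09764733629071938
0 0 0
1460 0.163925182088432 0.25973700551652795
[0.46174387 0.15328791 0.03055046]
d [-0.0437 -0.1523  0.0003] r [ 0.005  0.006 -0.007] at [0.4622 0.1527 0.2307] [3.137 0.006 2.593] t 8.9
d [-0.2552 -0.3032  0.0309] r [ 0.005  0.006 -0.007] at [0.4622 0.1527 0.2307] [3.137 0.006 2.593] t 8.9
0.7161526145690073 33.02359244436957 [ 1.23054445 -0.53731211  4.17714967]
```

The top cup is up alone (its underside at about 0.164), and the middle rim is still at 0.097. I'll carry it across.

jog_arm(
  moves=[
    {"dx": -0.006, "dy": -0.02, "dz": 0, "rx": 0, "ry": 0, "rz": 0, "jaw": 0.2},
    {"dx": -0.016, "dy": -0.055, "dz": 0, "rx": 0, "ry": 0, "rz": 0, "jaw": 0.2},
    {"dx": -0.027, "dy": -0.095, "dz": 0, "rx": 0, "ry": 0, "rz": 0, "jaw": 0.2},
    {"dx": -0.039, "dy": -0.135, "dz": 0, "rx": 0, "ry": 0, "rz": 0, "jaw": 0.2},
    {"dx": -0.06, "dy": -0.17, "dz": 0, "rx": 0, "ry": 0, "rz": 0, "jaw": 0.2},
  ],
)

```text
time: 9.52
tool_pos: [0.4227, -0.0249, 0.2252]
ee_rot: [3.141, 0.001, 2.593]
wrist_force: [0.6, -0.2, -1.1]
gripper_width: 0.71
grasp_force: 33.1
```

jog_arm(
  moves=[
    {"dx": -0.035, "dy": -0.03, "dz": 0, "rx": 0, "ry": 0, "rz": 0, "jaw": 0.2},
    {"dx": -0.075, "dy": -0.055, "dz": 0, "rx": 0, "ry": 0, "rz": 0, "jaw": 0.2},
    {"dx": -0.115, "dy": -0.08, "dz": 0, "rx": 0, "ry": 0, "rz": 0, "jaw": 0.2},
    {"dx": -0.15, "dy": -0.1, "dz": 0, "rx": 0, "ry": 0, "rz": 0, "jaw": 0.2},
    {"dx": -0.15, "dy": -0.1, "dz": 0, "rx": 0, "ry": 0, "rz": 0, "jaw": 0.2},
  ],
)

```text
time: 10.15
tool_pos: [0.4995, -0.1893, 0.2243]
ee_rot: [-3.141, 0.0, 2.591]
wrist_force: [-0.9, 0.2, -1.9]
gripper_width: 0.709
grasp_force: 33.1
```

```bash
python3 - <<'E'
from h import *
p,W,T=wcloud(); save("w3.png",p); np.save("w3.npy",W)
b=W.reshape(-1,3); t=b[(b[:,2]>.04)&(b[:,2]<.051)&(np.hypot(b[:,0]-.522,b[:,1]+.239)<.13)]
print("z",len(t),np.percentile(t[:,2],[2,20,50,80,98]) if len(t) else 0)
go((.522,-.239,.101),2.6); print(get_obs()["grasp_force"])
E
```

```text
z 8774 [0.04035954 0.04466245 0.0454877  0.04614662 0.04705314]
d [-0.0463 -0.0316  0.1234] r [ 0.    -0.    -0.008] at [ 0.499  -0.1879  0.2244] [ 3.141 -0.     2.592] t 10.2
33.09454564587213
```

View pics/w3.png

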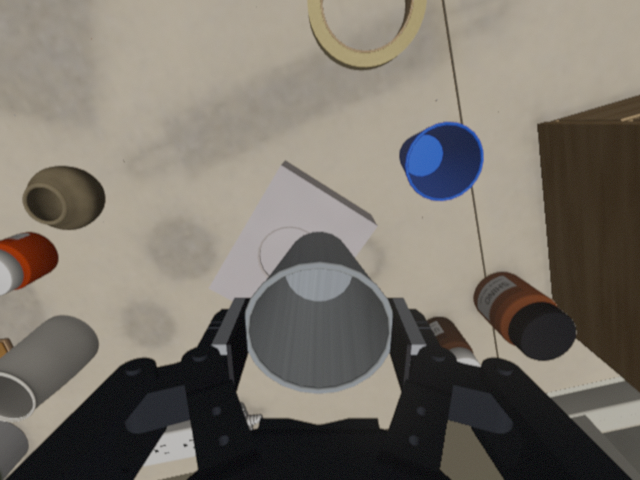

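The wrist view shows the cup held upright and centred at (318,325). The block's hollow is at (290,255), about 55 mm off, partly behind the cup. I'll measure the cup axis against the hollow's middle.

```bash
python3 - <<'E'
from h import *
W=np.load("w3.npy"); o=get_obs(); c=o["tool_pos"]
b=W.reshape(-1,3); n=b[np.hypot(b[:,0]-c[0],b[:,1]-c[1])<.036]
n=n[n[:,2]>.15]; zr=np.percentile(n[:,2],99)
r=n[abs(n[:,2]-zr)<.003]; print("rim",zr,circ(r)); 
h,e=np.histogram(n[:,2],40); print("base inner z", e[h.argmax()])
f=n[abs(n[:,2]-e[h.argmax()]-.001)<.003]; print("base",f.mean(0),len(f),"tilt normal",np.linalg.svd(f-f.mean(0),full_matrices=0)[2][2])
# hollow: floor points
t=b[(abs(b[:,0]-.522)<.09)&(abs(b[:,1]+.239)<.09)&(b[:,2]>.035)&(b[:,2]<.05)]
fl=t[(t[:,2]<.0425)&(np.hypot(t[:,0]-.522,t[:,1]+.239)<.04)]; print("floor",len(fl),np.median(fl[:,2]) if len(fl) else 0)
if len(fl)>20: print("hull circ",cv2.minEnclosingCircle(fl[:,:2].astype(np.float32)))
p,S=cloud("scene"); b=S.reshape(-1,3); b=b[(b[:,0]>.40)&(b[:,0]<.64)&(b[:,1]>-.36)&(b[:,1]<-.11)]
t=b[(b[:,2]>.043)&(b[:,2]<.049)]; print(len(t),cv2.minAreaRect(t[:,:2].astype(np.float32)))
print(np.array(c))
E
```

```text
rim 0.32049964709342854 [ 0.58962279 -0.24486054  0.12646275]
base inner z 0.3104191419421795
base [ 0.48728483 -0.18189391  0.31144017] 5752 tilt normal [-1.59350145e-04 -8.63383769e-04  9.99999615e-01]
floor 1071 0.040663750629900686
hull circ ((0.5195533633232117, -0.24020159244537354), 0.03050142526626587)
592 ((0.5201825499534607, -0.23940184712409973), (0.11981488019227982, 0.1509103626012802), 26.090656280517578)
[ 0.49902323 -0.18791358  0.22442178]
```

```bash
python3 - <<'E'
from h import *
W=np.load("w3.npy"); c=get_obs()["tool_pos"]
b=W[200:400,240:400].reshape(-1,3); n=b[(b[:,2]>.15)&(b[:,2]<.252)&(np.hypot(b[:,0]-c[0],b[:,1]-c[1])<.045)]
h,e=np.histogram(n[:,2],np.arange(.15,.254,.002)); print(dict(zip(e.round(3),h)))
for z in (.19,.20,.21,.22,.23,.238):
  r=n[abs(n[:,2]-z)<.002]
  if len(r)>20: print(z,len(r),circ(r))
lo=n[n[:,2]<np.percentile(n[:,2],3)+.004]; print("low",lo.mean(0))
E
```

```text
{np.float64(0.15): np.int64(0), np.float64(0.152): np.int64(0), np.float64(0.154): np.int64(0), np.float64(0.156): np.int64(0), np.float64(0.158): np.int64(0), np.float64(0.16): np.int64(0), np.float64(0.162): np.int64(1), np.float64(0.164): np.int64(17), np.float64(0.166): np.int64(25), np.float64(0.168): np.int64(18), np.float64(0.17): np.int64(25), np.float64(0.172): np.int64(25), np.float64(0.174): np.int64(27), np.float64(0.176): np.int64(26), np.float64(0.178): np.int64(1224), np.float64(0.18): np.int64(567), np.float64(0.182): np.int64(203), np.float64(0.184): np.int64(210), np.float64(0.186): np.int64(208), np.float64(0.188): np.int64(243), np.float64(0.19): np.int64(229), np.float64(0.192): np.int64(277), np.float64(0.194): np.int64(272), np.float64(0.196): np.int64(276), np.float64(0.198): np.int64(286), np.float64(0.2): np.int64(308), np.float64(0.202): np.int64(339), np.float64(0.204): np.int64(339), np.float64(0.206): np.int64(371), np.float64(0.208): np.int64(374), np.float64(0.21): np.int64(388), np.float64(0.212): np.int64(420), np.float64(0.214): np.int64(413), np.fl
[... 229 characters left out ...]
), np.float64(0.23): np.int64(643), np.float64(0.232): np.int64(656), np.float64(0.234): np.int64(723), np.float64(0.236): np.int64(750), np.float64(0.238): np.int64(739), np.float64(0.24): np.int64(700), np.float64(0.242): np.int64(1917), np.float64(0.244): np.int64(958), np.float64(0.246): np.int64(139), np.float64(0.248): np.int64(129), np.float64(0.25): np.int64(137)}
0.19 472 [ 0.49885193 -0.18912768  0.02255962]
0.2 594 [ 0.49888587 -0.18917634  0.02400828]
0.21 762 [ 0.49897708 -0.18916236  0.02548718]
0.22 957 [ 0.49897469 -0.18919766  0.02694413]
0.23 1213 [ 0.49899505 -0.18918595  0.02843797]
0.238 1489 [ 0.49898717 -0.18914336  0.02971277]
low [ 0.50496093 -0.1929535   0.17923051]
```

The cup's axis is vertical, and its underside is about 61 mm below the TCP. The hollow's middle is at about (0.5205, -0.2395). I'll move over it, then lower slowly.

```bash
python3 -c "
from h import *
go((.5206,-.2383,.101),2.592)"
```

```text
d [-0.0453 -0.0323  0.1235] r [ 0.    -0.     0.001] at [ 0.4988 -0.1871  0.2245] [ 3.141 -0.     2.593] t 10.25
```

jog_arm(
  moves=[
    {"dx": -0.02, "dy": -0.014, "dz": 0, "rx": 0, "ry": 0, "rz": 0, "jaw": 0.2},
    {"dx": -0.045, "dy": -0.032, "dz": 0.01, "rx": 0, "ry": 0, "rz": 0, "jaw": 0.2},
    {"dx": -0.045, "dy": -0.032, "dz": 0.04, "rx": 0, "ry": 0, "rz": 0, "jaw": 0.2},
    {"dx": -0.045, "dy": -0.032, "dz": 0.07, "rx": 0, "ry": 0, "rz": 0, "jaw": 0.2},
    {"dx": -0.045, "dy": -0.032, "dz": 0.095, "rx": 0, "ry": 0, "rz": 0, "jaw": 0.2},
  ],
)

```text
time: 10.88
tool_pos: [0.5204, -0.2369, 0.1288]
ee_rot: [3.141, -0.0, 2.594]
wrist_force: [0.5, 0.0, -1.0]
gripper_width: 0.713
grasp_force: 33.1
```

```bash
python3 - <<'E'
from h import *
p,S=cloud("scene"); b=S.reshape(-1,3); n=b[np.hypot(b[:,0]-.5206,b[:,1]+.2395)<.04]
n=n[(n[:,2]>.075)&(n[:,2]<.1)];print(len(n), circ(n[abs(n[:,2]-.085)<.004]) if len(n)>30 else '')
go((.5206,-.2383,.102),2.592); o=get_obs();print(o["wrist_force"],o["grasp_force"])
E
```

```text
117 [ 0.51991638 -0.2372639   0.02209219]
d [-0.0024 -0.0012  0.0237] r [ 0.001 -0.005  0.002] at [ 0.5193 -0.2361  0.1257] [ 3.141 -0.005  2.594] t 10.93
[-0.69181635  1.47593605 -5.22427548] 33.215481403749436
```

jog_arm(
  moves=[
    {"dx": -0.001, "dy": 0, "dz": 0.008, "rx": 0, "ry": 0, "rz": 0, "jaw": 0.2},
    {"dx": -0.001, "dy": 0, "dz": 0.015, "rx": 0, "ry": 0, "rz": 0, "jaw": 0.2},
    {"dx": -0.001, "dy": 0, "dz": 0.021, "rx": 0, "ry": 0, "rz": 0, "jaw": 0.2},
    {"dx": -0.001, "dy": 0, "dz": 0.025, "rx": 0, "ry": 0, "rz": 0, "jaw": 0.2},
    {"dx": -0.001, "dy": 0, "dz": 0.025, "rx": 0, "ry": 0, "rz": 0, "jaw": 0.2},
  ],
)

```text
time: 11.55
tool_pos: [0.5216, -0.2387, 0.1042]
ee_rot: [3.142, -0.0, 2.593]
wrist_force: [0.3, -0.3, -1.1]
gripper_width: 0.711
grasp_force: 33.2
```

jog_arm(
  moves=[
    {"dx": 0, "dy": 0, "dz": 0.001, "rx": 0, "ry": 0, "rz": 0, "jaw": 0.2},
    {"dx": 0, "dy": 0, "dz": 0.001, "rx": 0, "ry": 0, "rz": 0, "jaw": 0.2},
  ],
)

```text
time: 11.8
tool_pos: [0.5216, -0.2387, 0.1034]
ee_rot: [-3.142, 0.0, 2.593]
wrist_force: [1.4, 0.6, -1.0]
gripper_width: 0.711
grasp_force: 33.2
```

jog_arm(
  moves=[
    {"dx": 0, "dy": 0, "dz": 0.001, "rx": 0, "ry": 0, "rz": 0, "jaw": 0.2},
    {"dx": 0, "dy": 0, "dz": 0.001, "rx": 0, "ry": 0, "rz": 0, "jaw": 0.2},
  ],
)

```text
time: 12.05
tool_pos: [0.5216, -0.2387, 0.1022]
ee_rot: [-3.142, -0.0, 2.593]
wrist_force: [-0.0, 0.0, -1.6]
gripper_width: 0.712
grasp_force: 33.2
```

jog_arm(
  moves=[
    {"dx": 0, "dy": 0, "dz": 0.001, "rx": 0, "ry": 0, "rz": 0, "jaw": 0.2},
    {"dx": 0, "dy": 0, "dz": 0.001, "rx": 0, "ry": 0, "rz": 0, "jaw": 0.2},
  ],
)

```text
time: 12.3
tool_pos: [0.5217, -0.2387, 0.1014]
ee_rot: [-3.142, 0.0, 2.593]
wrist_force: [0.2, -0.6, 0.1]
gripper_width: 0.707
grasp_force: 33.3
```

jog_arm(
  moves=[
    {"dx": 0, "dy": 0, "dz": 0.0005, "rx": 0, "ry": 0, "rz": 0, "jaw": 0.2},
    {"dx": 0, "dy": 0, "dz": 0.0005, "rx": 0, "ry": 0, "rz": 0, "jaw": 0.2},
  ],
)

```text
time: 12.55
tool_pos: [0.5218, -0.2388, 0.1014]
ee_rot: [-3.142, 0.001, 2.593]
wrist_force: [-0.4, 0.7, 5.6]
gripper_width: 0.711
grasp_force: 33.6
```

The cup is resting on the floor of the hollow. I'll open slowly, then rise.

jog_arm(
  moves=[
    {"dx": 0, "dy": 0, "dz": 0, "rx": 0, "ry": 0, "rz": 0, "jaw": 0.42},
    {"dx": 0, "dy": 0, "dz": 0, "rx": 0, "ry": 0, "rz": 0, "jaw": 0.5},
    {"dx": 0, "dy": 0, "dz": 0, "rx": 0, "ry": 0, "rz": 0, "jaw": 0.65},
    {"dx": 0, "dy": 0, "dz": 0, "rx": 0, "ry": 0, "rz": 0, "jaw": 0.85},
    {"dx": 0, "dy": 0, "dz": 0, "rx": 0, "ry": 0, "rz": 0, "jaw": 1},
  ],
  force=20,
)

```text
time: 13.18
tool_pos: [0.5216, -0.2387, 0.1007]
ee_rot: [3.142, -0.0, 2.593]
wrist_force: [-0.3, 0.8, 0.0]
gripper_width: 0.995
grasp_force: 0.0
```

jog_arm(
  moves=[
    {"dx": 0, "dy": 0, "dz": 0, "rx": 0, "ry": 0, "rz": 0, "jaw": 1},
    {"dx": 0, "dy": 0, "dz": -0.02, "rx": 0, "ry": 0, "rz": 0, "jaw": 1},
    {"dx": 0, "dy": 0, "dz": -0.06, "rx": 0, "ry": 0, "rz": 0, "jaw": 1},
    {"dx": 0, "dy": 0, "dz": -0.11, "rx": 0, "ry": 0, "rz": 0, "jaw": 1},
    {"dx": 0, "dy": 0, "dz": -0.13, "rx": 0, "ry": 0, "rz": 0, "jaw": 1},
  ],
)

```text
time: 13.8
tool_pos: [0.5222, -0.239, 0.2339]
ee_rot: [-3.141, 0.004, 2.593]
wrist_force: [0.9, 0.0, -1.0]
gripper_width: 0.999
grasp_force: 0.0
```

```bash
python3 - <<'E'
from h import *
p,W,T=wcloud(); save("w4.png",p); b=W.reshape(-1,3); n=b[np.hypot(b[:,0]-.521,b[:,1]+.239)<.036]
for z in (.07,.085,.1,.115):
  r=n[abs(n[:,2]-z)<.002]
  if len(r)>20: print(z,len(r),circ(r))
print("rim",np.percentile(n[n[:,2]<.15][:,2],99))
a=b[(np.hypot(b[:,0]-.521,b[:,1]+.239)<.1)&(b[:,2]>.043)&(b[:,2]<.049)]
print("block",cv2.minAreaRect(a[:,:2].astype(np.float32)))
p,S=cloud("side"); b=S.reshape(-1,3)
t=b[(b[:,2]>.09)&(b[:,2]<.105)&(np.hypot(b[:,0]-.461,b[:,1]-.1525)<.05)]; print("stack",circ(t[t[:,2]>.092]),t[:,2].max())
E
```

```text
0.07 140 [ 0.52180456 -0.23910123  0.022287  ]
0.085 176 [ 0.52165932 -0.23899213  0.0246596 ]
0.1 225 [ 0.52164027 -0.23890459  0.02696791]
0.115 273 [ 0.52197969 -0.23917791  0.02892121]
rim 0.12174072756477365
block ((0.5239736437797546, -0.23850896954536438), (0.11029037833213806, 0.1505127102136612), 26.150381088256836)
stack [0.46174534 0.15326763 0.03062216] 0.09823630291141644
```

View pics/w4.png

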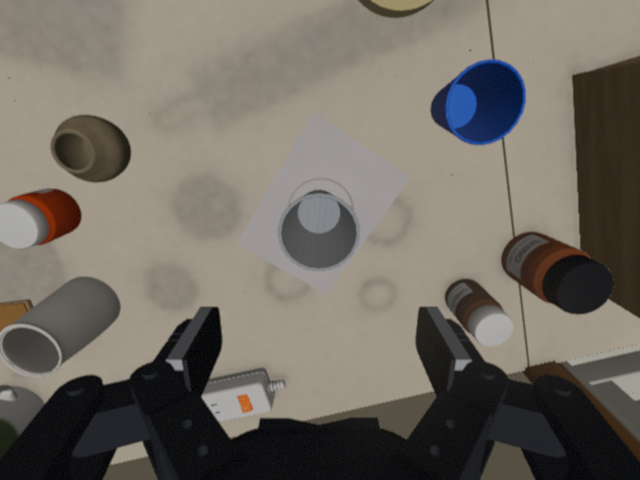

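The wrist view shows the cup upright in the hollow at (318,225). Its rim is at 0.121 and its axis is within about 3 mm of the block's middle. The stack hasn't moved and the gripper is clear, so I'm handing in.

```bash
python3 -c "
from rig import *
print(finish_job())"
```

```text
the job is handed in; nothing more can be done
None
```

The block lies on its back with the hollow up, the top cup stands upright in the hollow about 2 mm off its middle, the other two cups have not moved, and the job is handed in; no verdict was returned.

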